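# Present a filter plate to the free label reader

## Robot

A 6-joint arm with a two-finger parallel gripper is mounted at the origin on the work surface. World frame = base frame: x ahead of the robot, y to its left, z up, the work surface at z = 0. Lengths are in mm, angles in rad, forces in N, time in s.
With the tool pointing down it reaches from about 375 to 825 mm from the base axis. Payload 5.5 kg.
Tool frame: the origin (TCP) lies at the very end of the fingers, on their centre line; the grasp point (between the pads) lies robot.pinch_z behind it (robot.pinch_z is the distance from the TCP to the grasp point, in mm); z points along the fingers, y is the line along which they close (so a half turn about z gives the same grasp; the last joint's range is limited). The gripper opens to 85 mm and grips with 20 to 120 N. Pads are 22 mm wide; open, the fingers measure 114 mm over their backs; the gripper's body (76 mm by 85 mm) begins 54 mm behind the grasp point. The pads swing forward as they close: fully open they stand 13 mm farther back than shut.
Start: joints at [-1.319, 0.314, -0.047, 1.21, 0, 1.571], TCP at [149.485, -581.076, 231.299] pointing down, gripper open.
Joint ranges: [-2.67, 2.67], [-0.69, 1.73], [-1.03, 1.25], [-2.08, 2.16], [-1.42, 1.45], [-3.14, 3.14]. Speed limits (rad/s): [2.39, 2.39, 3.01, 3.14, 3.14, 3.14].

## Interface

Orientations are given as a rotation vector (axis times angle).
In Python, from rig import robot gives the robot as it stands. The module is installed in compiled form; this text tells all that it offers.
- The arm moves only by the tool apply_moves, never from a script. Its argument "targets" is a list of rows, each an object with "xyz": the shift along the world's x, y, z in units of 30 mm (1.0 is 30 mm), a list of three; "delta_rot": the turn, a rotation vector about the world's x, y, z in units of 8 degrees (1.0 is 8 degrees), a list of three; "fingers": the finger opening in mm, from 0 to 85.4. A call has 1 to 20 rows; each row shifts and turns the commanded pose from where the row before left it; what a row does not reach is not made up. A row lasts 1/8 s, in which the tool goes at most 62.5 mm and 10.7 degrees, less where a joint would pass 70% of its speed; a pose out of reach is approached as far as the arm can. A call is refused whole if a number of a shift passes 1 or a number of a turn 1, either way. A call with a gripper value outside its range is refused whole. The fingers move at their own pace and stop on an object; the grip force is fixed at half the most. Time passes only in rows, so rows that do not move let the fingers close. It gives the time, the measured TCP pose, the force, the opening and the grip force at its end, in the units of the state.
- robot.get_state(): the state, without advancing time (a new reading comes with each control period).
- robot.get_image(name): name is "scene" or "top" or "wrist"; returns the picture (480x640x3 uint8, blue, green, red); there is no depth.
- robot.calibration(name): a dict with "vertical_fov" (degrees; the focal length in pixels is half the picture's height over the tangent of half this angle, whatever the lens; pixels are square), "cx", "cy" (the principal point, pixels), "R" (3x3) and "t" (3): a world point X has camera coordinates R X + t. Camera axes: x right, y down, z forward; pixel columns grow to the right and rows downward; lengths in mm; the calibration is good to about 2 mm. A picture is of the moment at which its call begins: read the wrist's pose just before it. calibration takes no time and is no camera call; for the wrist camera it gives the pose at the moment of the call.
- robot.sign_off(): hands the job in; it is judged then, once.
Trained networks look in the newest picture that a camera, given by its name, has taken for a name from the list of things; names that differ only in an ending like _2 or _b are one class to them, and where a whole thing is asked for, a point or a joint stands for the part that bears it (a point fixed in the world has none). Each returns a list of dicts, best first, with "score" (0 to 1); they miss things now and then, are a little off and sometimes report something else, mostly with a low value. They report only what shows in the picture. A call takes as long as a camera call. They do not tell look-alikes from the thing itself.
- robot.trace(camera, label): "region" (480x640 bool, what is visible of it) and "extent" ([left, top, width, height] in pixels, round what is visible of it).
The state is a dict: "time": time; "joint_positions": joint angles; "dq": joint speeds; "tau": joint torques, N m; "tcp_pos": TCP position; "orientation": TCP orientation; "force": force on the tool from outside, world axes, zero at the start; "moment": the same for the moment, N m; "grip_width": opening from 0.0 (shut) to 1.0 (fully open); "grip_force": force on a finger pad.
Only numpy, scipy, OpenCV 4.12 (cv2) and the standard library are available. Lean on these libraries where they do the work, as an engineer would, in place of code of your own. Each camera call takes 0.05 s, during which the arm holds its last target. There are 200 camera calls.

## Task

Two glass filter plates lie on the mat: pick up the one with the small notch cut out of a corner; its notched end is the frosted label end, and the label faces up. Two label readers stand on the bench: go to the one whose pad is empty (a turned metal block stands on the other reader's pad) and hold the plate there, label up and level, with its un-notched end towards the robot, the plate in line with the reader's base, and the frosted notched end centred between the two pins with its top face level with the pin tops. Finish while holding it still like that, gripped in the fingers and touching nothing else, and leave the un-notched plate and the metal block where they are.

Things in the scene. Friction and masses are not known exactly. Their poses are not given: they have to be found in the camera images.
- plate: notched glass filter plate, 120 (x) x 40 (y) x 6 (z) mm, about 70 g, flat on the mat, label up; clear middle, a like 22 mm matt band at each end. Origin: centre of the underside; +x points to the frosted label end, z up. Notch: 10 x 10 mm square cut from the corner at +x, +y. Any yaw within 2.25 rad of world +x. Grip from above across the 40 mm width, e.g. 32 mm from the origin towards -x
- label (a point): the label's centre on the plate's top face: 45 mm from the plate's origin along its +x, 6 mm above its underside
- spare: the other glass plate, same size, mass, bands and origin, but with all four corners whole (no notch); leave it alone
- reader_1: fixed label reader. Origin on the mat under the pad's centre; +x along its base, away from the robot (yaw within 0.15 rad). Base 100 mm wide, x -30 to 110, 8 thick; black pad 52 x 50 mm, top 10 mm up; steel pins 8 mm thick at y = +36 and -36, tops 60 mm above the mat; post at x = 95 with a black scan head at x 65 to 120, 75 to 120 mm up, looking down between the pins
- reader_2: the second label reader, identical to reader_1 (same size and axes). One reader stands on the left of the bench, the other on the right, either way round
- reader_1_gauge (a point): point midway between the pin tops of reader_1, 60 mm above the mat
- reader_2_gauge (a point): point midway between the pin tops of reader_2, 60 mm above the mat
- block: a turned aluminium calibration block, 34 mm diameter and 30 mm tall with a 20 mm neck at the top, standing on the pad of one of the readers, which is therefore taken. Origin at the centre of its underside
Not all that is in view belongs to the job. Leave any orange, purple or turquoise look-alike of the plate alone.

How it is judged:
By the outcome, as a careful person would: the job done as asked, in the order asked, and still so for the second after the job is handed in, while the arm keeps its last pose, push and grip.
It also fails if it takes over 38 s, if anything falls off the work surface, if the arm or the gripper's body presses on something with over 40 N, if the wrist force passes 120 N, or if a joint passes its speed limit or range.

## Working session

There is one attempt and no reset: what is moved stays moved. The work goes in short steps, Python scripts to look and compute and a tool call to move; the robot and the scene stay as the last step left them, time stands still between calls to the robot, and variables do not carry over. Pictures are saved under pics/ and viewed, at most 10 in all, crops included, and the job is handed in when it is done.

Besides the shell and the picture viewer there is one more tool, called after "Call:" as a command line: name --argument value ..., lists and objects as JSON in quotes. apply_moves: Moves the arm, as the interface text tells. Its arguments: {"type":"object","properties":{"targets":{"type":"array","items":{"type":"object","properties":{"xyz":{"type":"array","items":{"type":"number"}},"delta_rot":{"type":"array","items":{"type":"number"}},"fingers":{"type":"number"}}}}},"required":["targets"]}

```bash
mkdir -p pics; cat > h.py <<'E'
import numpy as np, cv2
from rig import robot
def cal(n):
    c=robot.calibration(n); f=240/np.tan(np.radians(c["vertical_fov"])/2)
    return f,c["cx"],c["cy"],np.array(c["R"]),np.array(c["t"])
def back(n,uv,z,c=None):
    f,cx,cy,R,t=c or cal(n); uv=np.atleast_2d(np.float64(uv))
    d=np.c_[(uv-[cx,cy])/f,np.ones(len(uv))]@R; C=-R.T@t
    return C+d*((z-C[2])/d[:,2])[:,None]
def proj(n,X,c=None):
    f,cx,cy,R,t=c or cal(n); p=np.atleast_2d(X)@R.T+t
    return p[:,:2]/p[:,2:]*f+[cx,cy]
E
python3 - <<'E'
from h import *
im=robot.get_image("top"); cv2.imwrite("pics/top.png",im)
sc=robot.get_image("scene"); cv2.imwrite("pics/scene.png",sc)
print(robot.pinch_z, robot.get_state()); print(robot.calibration("top"))
for l in ["plate","spare","reader_1","block"]:
    for d in robot.trace("top",l):
        m=d["region"].astype(np.uint8); r=cv2.minAreaRect(cv2.findNonZero(m)) if m.any() else None
        print(l,round(d["score"],2),d["extent"],r,back("top",r[0],6).round())
E
```

```text
18.700000000000003 {'time': 0.1, 'joint_positions': array([-1.31898424e+00,  3.14173376e-01, -4.79830529e-02,  1.21024684e+00,
       -1.64142497e-05,  1.57080633e+00]), 'dq': array([ 0.00112204, -0.00099768,  0.00138782,  0.00066653,  0.00026054,
       -0.00054299]), 'tau': array([ 4.69598745e-04, -5.40768027e+01,  3.40540445e+01,  1.11149545e-02,
       -3.29770899e-05,  1.01259172e-06]), 'tcp_pos': array([ 149.35433757, -580.5502916 ,  230.50824594]), 'orientation': array([-3.11514714e+00, -3.94285781e-01,  3.42387836e-04]), 'force': array([ 0.41731709,  0.63707271, -1.34526292]), 'moment': array([0.04307678, 0.01841799, 0.00772542]), 'grip_force': 0.0, 'grip_width': 0.9972747074546464}
{'vertical_fov': 51.92296773723269, 'cx': 316.312793996222, 'cy': 247.3904595287524, 'R': array([[ 0.00721251, -0.99960763,  0.0270658 ],
       [-0.99595772, -0.00960432, -0.08930835],
       [ 0.08953325, -0.02631226, -0.99563621]]), 't': array([ -45.94633607,  440.26020357, 1148.39686245])}
plate 0.85 [262.9, 265.8, 48.9, 22.8] ((286.94232177734375, 274.7884826660156), (50.009613037109375, 17.2
[... 412 characters left out ...]
.1] ((351.0820617675781, 236.38772583007812), (17.288015365600586, 50.34374237060547), 87.51044464111328) [[ 469. -126.    6.]]
spare 0.64 [212.7, 212.9, 48.5, 41.2] ((236.40541076660156, 232.0675506591797), (17.553394317626953, 49.63774108886719), 54.462318420410156) [[477. 149.   6.]]
reader_1 0.98 [364.7, 89.8, 43.0, 84.1] ((383.57916259765625, 131.06822204589844), (82.95790100097656, 41.6266975402832), 85.76361083984375) [[ 731. -206.    6.]]
reader_1 0.96 [174.1, 89.9, 47.3, 87.1] ((199.43902587890625, 130.5487823486328), (43.8413200378418, 85.36357879638672), 6.34019136428833) [[725. 244.   6.]]
block 0.7 [189.8, 151.7, 8.2, 16.3] ((193.5, 160.0), (14.0, 13.0), 90.0) [[652. 257.   6.]]
```

View pics/top.png

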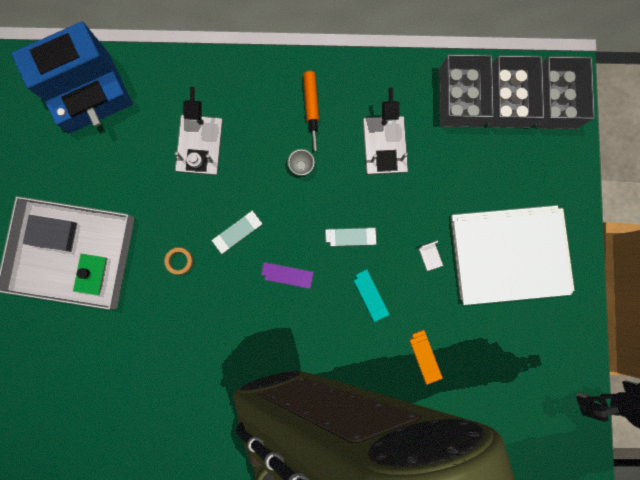

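View pics/scene.png

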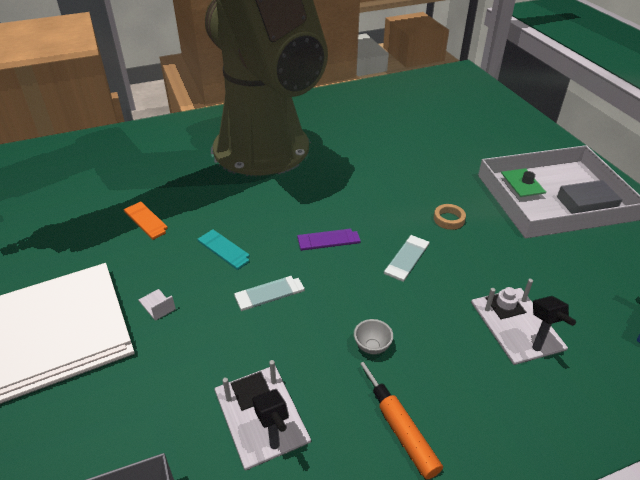

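```bash
python3 - <<'E'
import cv2,numpy as np
im=cv2.imread("pics/top.png"); s=cv2.imread("pics/scene.png")
g=lambda a,x,y,w,h:cv2.resize(a[y:y+h,x:x+w],(400,300),interpolation=cv2.INTER_CUBIC)
cv2.imwrite("pics/crop.png",np.vstack([np.hstack([g(im,317,212,68,51),g(im,203,207,68,51)]),np.hstack([g(s,220,257,100,75),g(s,357,220,100,75)])]))
E
```

```text
(no output)
```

View pics/crop.png

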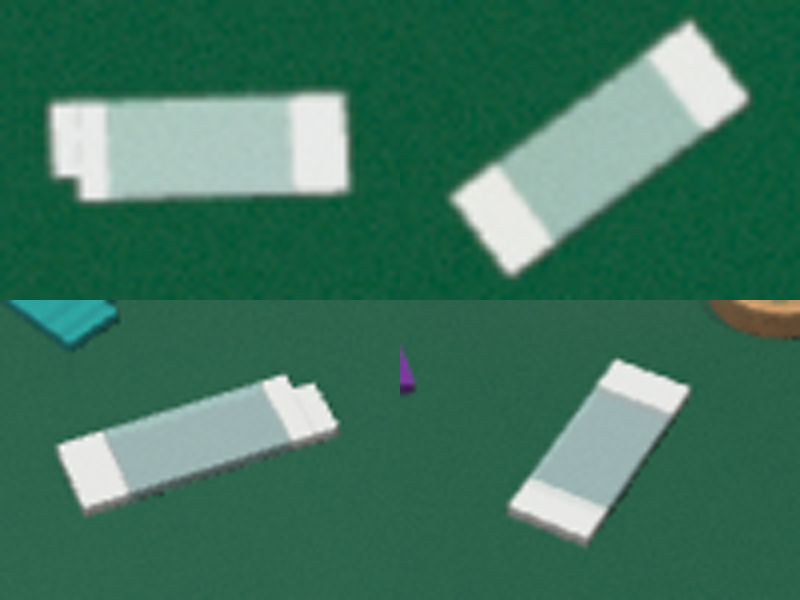

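The notched plate is the one at (351,237) in the top view. Its notch sits at the bottom-left corner, so label +x points to world +y with yaw about 90°, and the other glass plate at (237,232) has whole corners. The purple, teal and orange pieces are look-alikes. The block stands on the left reader at (193,160), so the right reader at (386,160) is the empty one. I'm moving above the plate to look closer.

Call:
apply_moves --targets '[{"xyz": [0.7,1,0],"delta_rot": [0,0,0.7],"fingers": 85},{"xyz": [0.7,1,0],"delta_rot": [0,0,0.7],"fingers": 85},{"xyz": [0.7,1,0],"delta_rot": [0,0,0.7],"fingers": 85},{"xyz": [0.7,1,0],"delta_rot": [0,0,0.7],"fingers": 85},{"xyz": [0.7,1,0],"delta_rot": [0,0,0.7],"fingers": 85},{"xyz": [0.7,1,0],"delta_rot": [0,0,0.7],"fingers": 85},{"xyz": [0.7,1,0],"delta_rot": [0,0,0.7],"fingers": 85},{"xyz": [0.8,1,0],"delta_rot": [0,0,0.7],"fingers": 85},{"xyz": [0.8,1,0],"delta_rot": [0,0,0.7],"fingers": 85},{"xyz": [0.8,1,0],"delta_rot": [0,0,0.7],"fingers": 85},{"xyz": [0.8,1,0],"delta_rot": [0,0,0.7],"fingers": 85},{"xyz": [0.8,1,0],"delta_rot": [0,0,0.7],"fingers": 85},{"xyz": [0.8,1,0],"delta_rot": [0,0,0.7],"fingers": 85},{"xyz": [0.8,1,0],"delta_rot": [0,0,0.4],"fingers": 85},{"fingers": 85},{"fingers": 85}]'

```text
schema error: expected keys xyz, delta_rot, fingers
```

```bash
python3 - <<'E'
from h import *
from scipy.spatial.transform import Rotation as Ro
s=robot.get_state(); print(s["time"],s["tcp_pos"],Ro.from_rotvec(s["orientation"]).as_matrix().round(3).tolist(),s["force"])
im=robot.get_image("wrist"); c=cal("wrist"); cv2.imwrite("pics/w1.png",im)
np.save("w1c.npy",np.array(c,dtype=object),allow_pickle=True)
print(c, -c[3].T@c[4])
for l in ["plate","reader_1"]:
    for d in robot.trace("wrist",l):
        m=d["region"].astype(np.uint8)
        cn=max(cv2.findContours(m,0,2)[0],key=cv2.contourArea)[:,0]
        W=back("wrist",cn,6)[:,:2].astype(np.float32); r=cv2.minAreaRect(W)
        print(l,d["score"],d["extent"],r,cv2.boxPoints(r).round().tolist(),cv2.contourArea(W))
E
```

```text
0.3 [ 149.45698528 -580.90610665  231.02491671] [[0.968, 0.249, -0.0], [0.249, -0.968, 0.001], [0.0, -0.001, -1.0]] [-0.04194365 -0.43021682 -0.23011756]
(np.float64(421.59089786817685), 317.0299156788381, 234.1485029198136, array([[ 2.50221163e-01, -9.68188705e-01, -4.57774025e-05],
       [-9.15878986e-01, -2.36717436e-01,  3.24238398e-01],
       [-3.13934790e-01, -8.10893822e-02, -9.45975401e-01]]), array([-600.13192139,  -42.47238722,  380.56505515])) [ 230.73875098 -560.23511692  373.74888698]
plate 0.73 [0.0, 1.7, 46.6, 141.7] ((177.42124938964844, -325.5141296386719), (112.96385192871094, 37.3936767578125), 0.7889284491539001) [[121.0, -308.0], [121.0, -345.0], [234.0, -343.0], [234.0, -306.0]] 2347.619738937705
```

View pics/w1.png

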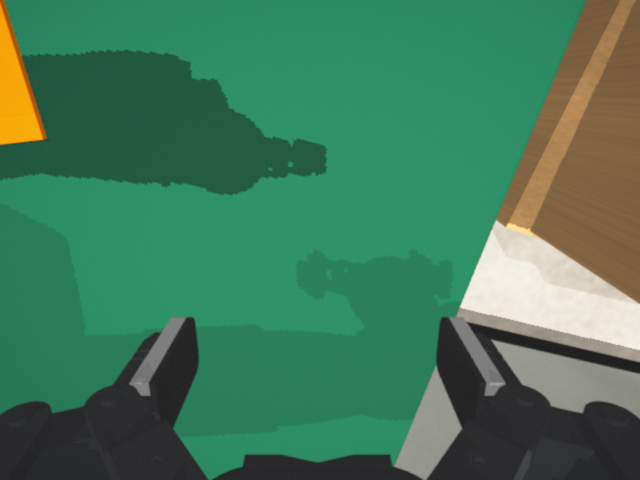

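Call:
apply_moves --targets '[{"xyz": [0.7,1,0],"delta_rot": [0,0,0.7],"fingers": 85},{"xyz": [0.7,1,0],"delta_rot": [0,0,0.7],"fingers": 85},{"xyz": [0.7,1,0],"delta_rot": [0,0,0.7],"fingers": 85},{"xyz": [0.7,1,0],"delta_rot": [0,0,0.7],"fingers": 85},{"xyz": [0.7,1,0],"delta_rot": [0,0,0.7],"fingers": 85},{"xyz": [0.7,1,0],"delta_rot": [0,0,0.7],"fingers": 85},{"xyz": [0.7,1,0],"delta_rot": [0,0,0.7],"fingers": 85},{"xyz": [0.8,1,0],"delta_rot": [0,0,0.7],"fingers": 85},{"xyz": [0.8,1,0],"delta_rot": [0,0,0.7],"fingers": 85},{"xyz": [0.8,1,0],"delta_rot": [0,0,0.7],"fingers": 85},{"xyz": [0.8,1,0],"delta_rot": [0,0,0.7],"fingers": 85},{"xyz": [0.8,1,0],"delta_rot": [0,0,0.7],"fingers": 85},{"xyz": [0.8,1,0],"delta_rot": [0,0,0.7],"fingers": 85},{"xyz": [0.8,1,0],"delta_rot": [0,0,0.4],"fingers": 85},{"xyz": [0,0,0],"delta_rot": [0,0,0],"fingers": 85},{"xyz": [0,0,0],"delta_rot": [0,0,0],"fingers": 85}]'

```text
time: 2.45
tcp_pos: [464.1, -161.3, 231.2]
orientation: [-2.213, -2.23, 0.001]
force: [-0.9, 0.3, -0.5]
grip_width: 0.997
grip_force: 0.0
```

```bash
cat > look.py <<'E'
from h import *
import sys
from scipy.spatial.transform import Rotation as Ro
def st():
    s=robot.get_state(); M=Ro.from_rotvec(s["orientation"]).as_matrix()
    print("t",round(s["time"],2),"tcp",s["tcp_pos"].round(1),"toolx yaw deg",np.degrees(np.arctan2(M[1,0],M[0,0])).round(2),"z",M[:,2].round(3),"F",s["force"].round(1),"grip",round(s["grip_width"]*85.4,1),s["grip_force"])
if __name__=="__main__":
    st(); im=robot.get_image("wrist"); cv2.imwrite(f"pics/{sys.argv[1]}.png",im)
    for l in sys.argv[2:]:
      for d in robot.trace("wrist",l):
        m=d["region"].astype(np.uint8)
        cn=max(cv2.findContours(m,0,2)[0],key=cv2.contourArea)[:,0]
        W=back("wrist",cn,6)[:,:2].astype(np.float32); r=cv2.minAreaRect(W)
        print(l,round(d["score"],2),d["extent"],r,cv2.boxPoints(r).round(1).tolist())
E
python3 look.py w2 plate reader_1
```

```text
t 2.45 tcp [ 464.1 -161.3  231.2] toolx yaw deg 90.42 z [-0.001 -0.    -1.   ] F [-0.9  0.3 -0.5] grip 85.1 0.0
plate 0.94 [295.9, 72.1, 49.7, 144.9] ((467.4540100097656, -126.52638244628906), (40.00627517700195, 120.59693145751953), 2.549257516860962) [[444.79998779296875, -67.19999694824219], [450.20001220703125, -187.6999969482422], [490.1000061035156, -185.89999389648438], [484.79998779296875, -65.4000015258789]]
plate 0.69 [166.3, 1.3, 51.5, 29.2] ((365.7068786621094, -22.524065017700195), (23.387372970581055, 42.39720153808594), 83.7298355102539) [[343.3999938964844, -31.799999237060547], [385.5, -36.5], [388.1000061035156, -13.199999809265137], [345.8999938964844, -8.600000381469727]]
plate 0.68 [0.0, 290.1, 101.8, 66.7] ((188.27822875976562, -300.83221435546875), (117.1878890991211, 42.87523651123047), 20.474632263183594) [[125.9000015258789, -301.20001220703125], [140.89999389648438, -341.3999938964844], [250.6999969482422, -300.3999938964844], [235.6999969482422, -260.29998779296875]]
plate 0.63 [97.3, 157.8, 139.2, 87.3] ((327.5224914550781, -173.10731506347656), (122.33939361572266, 40.063209533691406), 26.717817306518555) [[263.8999938964844, -182.6999969482422], [281.8999938964844, -218.5], [391.20001220703125, -163.5], [373.20001220703125, -127.69999694824219]]
reader_1 0.67 [488.2, 184.3, 151.8, 127.5] ((696.1787109375, -221.39674377441406), (142.6276397705078, 122.5084228515625), 3.7713866233825684) [[621.0, -165.0], [629.0, -287.20001220703125], [771.4000244140625, -277.79998779296875], [763.2999877929688, -155.60000610351562]]
```

View pics/w2.png

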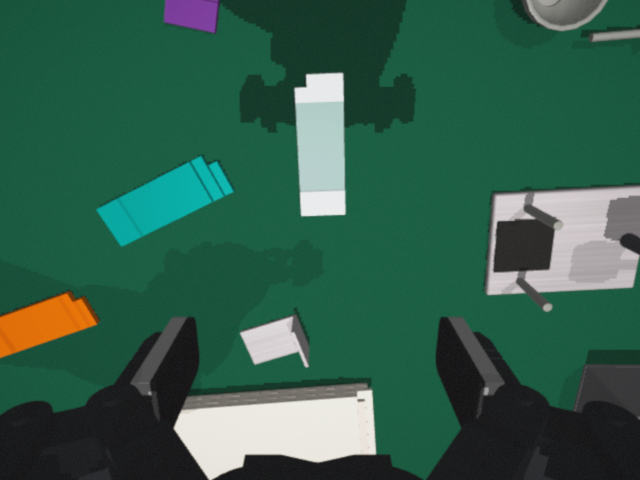

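The notched plate shows at (320,145) px with its notch top-left, i.e. plate +y, measuring 120.6 × 40.0 mm. Its centre is (467.5, -126.5), yaw 92.55°. The empty reader is at right, pad centre (524,245) px and pin tops about (558,225) and (548,308).

```bash
python3 - <<'E'
from h import *
im=cv2.imread("pics/w2.png"); g=cv2.cvtColor(im,cv2.COLOR_BGR2GRAY)
m=np.zeros_like(g); m[205:285,480:565]=(g[205:285,480:565]<60)
n,l,s,c=cv2.connectedComponentsWithStats(m); k=1+s[1:,4].argmax()
pts=back("wrist",np.argwhere(l==k)[:,::-1],10)[:,:2].astype(np.float32); print(s[k],cv2.minAreaRect(pts))
t=back("wrist",[[558,225],[548,308]],60); print(t, t.mean(0), np.linalg.norm(t[0]-t[1]))
E
```

```text
[ 494  220   60   51 2659] ((654.7689819335938, -212.91189575195312), (50.92210388183594, 49.761775970458984), 3.982908010482788)
[[ 652.76142196 -177.20077696   60.        ]
 [ 658.43667209 -250.14456598   60.        ]] [ 655.59904702 -213.67267147   60.        ] 73.16423184186176
```

Call:
apply_moves --targets '[{"xyz": [0.16,0.1,-0.9],"delta_rot": [0,0,0.26],"fingers": 60},{"xyz": [0,0,-1],"delta_rot": [0,0,0],"fingers": 60},{"xyz": [0,0,-1],"delta_rot": [0,0,0],"fingers": 60},{"xyz": [0,0,-1],"delta_rot": [0,0,0],"fingers": 60},{"xyz": [0,0,-1],"delta_rot": [0,0,0],"fingers": 60},{"xyz": [0,0,-1],"delta_rot": [0,0,0],"fingers": 60},{"xyz": [0,0,-0.9],"delta_rot": [0,0,0],"fingers": 60},{"xyz": [0,0,0],"delta_rot": [0,0,0],"fingers": 60},{"xyz": [0,0,0],"delta_rot": [0,0,0],"fingers": 60}]'

```text
time: 3.72
tcp_pos: [469.7, -158.7, 28.2]
orientation: [2.173, 2.268, 0.001]
force: [0.4, -0.0, -0.2]
grip_width: 0.706
grip_force: 0.0
```

```bash
python3 look.py w3 plate
```

```text
t 3.73 tcp [ 469.7 -158.7   28.2] toolx yaw deg 92.45 z [ 0.001 -0.    -1.   ] F [ 0.4 -0.  -0.2] grip 60.3 0.0
plate 0.62 [262.0, 60.6, 108.7, 286.6] ((468.0603332519531, -125.68675231933594), (40.1329231262207, 120.45450592041016), 2.647843360900879) [[445.20001220703125, -66.5], [450.79998779296875, -186.8000030517578], [490.8999938964844, -184.89999389648438], [485.29998779296875, -64.5999984741211]]
plate 0.59 [0.0, 223.6, 136.7, 127.8] ((351.6187438964844, -161.19383239746094), (74.01677703857422, 40.56537628173828), 26.28944969177246) [[309.5, -159.39999389648438], [327.3999938964844, -195.8000030517578], [393.79998779296875, -163.0], [375.79998779296875, -126.5999984741211]]
```

View pics/w3.png

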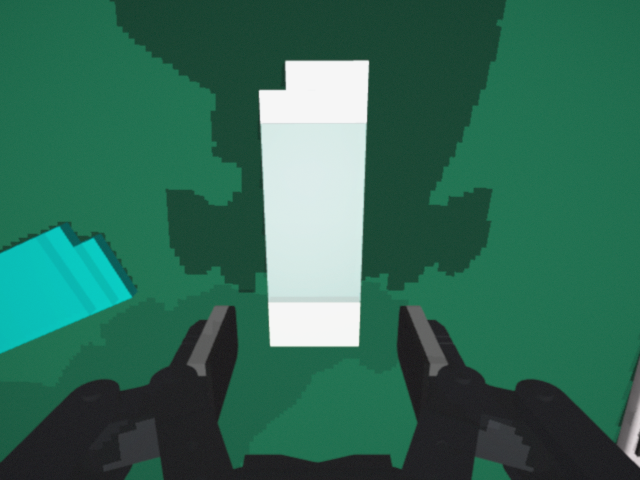

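The plate (315,200 px) is centred between the fingers and lined up with them, so I'm descending slowly.

Call:
apply_moves --targets '[{"xyz": [0,0.03,-0.5],"delta_rot": [0,0,0],"fingers": 46},{"xyz": [0,0,-0.27],"delta_rot": [0,0,0],"fingers": 46},{"xyz": [0,0,0],"delta_rot": [0,0,0],"fingers": 46},{"xyz": [0,0,0],"delta_rot": [0,0,0],"fingers": 46},{"xyz": [0,0,-0.08],"delta_rot": [0,0,0],"fingers": 46},{"xyz": [0,0,0],"delta_rot": [0,0,0],"fingers": 46}]'

```text
time: 4.58
tcp_pos: [469.3, -157.2, 1.8]
orientation: [2.172, 2.27, -0.0]
force: [-0.4, 0.6, -0.0]
grip_width: 0.538
grip_force: 0.0
```

Call:
apply_moves --targets '[{"xyz": [0,0,-0.06],"delta_rot": [0,0,0],"fingers": 46},{"xyz": [0,0,0],"delta_rot": [0,0,0],"fingers": 46},{"xyz": [0,0,-0.05],"delta_rot": [0,0,0],"fingers": 46},{"xyz": [0,0,0],"delta_rot": [0,0,0],"fingers": 46}]'

```text
time: 5.08
tcp_pos: [469.2, -157.1, -1.6]
orientation: [-2.172, -2.269, 0.0]
force: [-1.1, 0.1, 0.1]
grip_width: 0.539
grip_force: 0.0
```

```bash
python3 -c "
from look import *
st()"
```

```text
t 5.08 tcp [ 469.2 -157.1   -1.6] toolx yaw deg 92.51 z [-0.  0. -1.] F [-1.1  0.1  0.1] grip 46.0 0.0
```

Call:
apply_moves --targets '[{"xyz": [0,0,-0.04],"delta_rot": [0,0,0],"fingers": 46},{"xyz": [0,0,0],"delta_rot": [0,0,0],"fingers": 46}]'

```text
time: 5.32
tcp_pos: [469.4, -157.2, -2.3]
orientation: [2.172, 2.269, 0.0]
force: [-2.0, 0.5, 4.5]
grip_width: 0.541
grip_force: 2.5
```

Call:
apply_moves --targets '[{"xyz": [0,0,-0.04],"delta_rot": [0,0,0],"fingers": 46},{"xyz": [0,0,0],"delta_rot": [0,0,0],"fingers": 46}]'

```text
time: 5.58
tcp_pos: [469.4, -157.2, -2.4]
orientation: [2.172, 2.269, 0.0]
force: [-5.9, 1.9, 18.6]
grip_width: 0.541
grip_force: 9.5
```

Fingertips touch the mat at TCP about -2.2. Raising a little, then closing.

Call:
apply_moves --targets '[{"xyz": [0,0,0.12],"delta_rot": [0,0,0],"fingers": 46},{"xyz": [0,0,0],"delta_rot": [0,0,0],"fingers": 46},{"xyz": [0,0,0],"delta_rot": [0,0,0],"fingers": 30},{"xyz": [0,0,0],"delta_rot": [0,0,0],"fingers": 30},{"xyz": [0,0,0],"delta_rot": [0,0,0],"fingers": 30},{"xyz": [0,0,0],"delta_rot": [0,0,0],"fingers": 30}]'

```text
time: 6.32
tcp_pos: [469.5, -157.2, 0.1]
orientation: [2.172, 2.27, 0.0]
force: [-1.8, 0.6, 8.2]
grip_width: 0.439
grip_force: 59.3
```

Call:
apply_moves --targets '[{"xyz": [0,0,0.5],"delta_rot": [0,0,0],"fingers": 30},{"xyz": [0,0,0.9],"delta_rot": [0,0,0],"fingers": 30},{"xyz": [0,0,0.9],"delta_rot": [0,0,0],"fingers": 30},{"xyz": [0,0,0.9],"delta_rot": [0,0,0],"fingers": 30},{"xyz": [0.2,-0.2,0.8],"delta_rot": [0,0,-0.9],"fingers": 30},{"xyz": [0.2,-0.2,0],"delta_rot": [0,0,-0.95],"fingers": 30},{"xyz": [0.2,-0.2,0],"delta_rot": [0,0,-0.95],"fingers": 30},{"xyz": [0.2,-0.2,0],"delta_rot": [0,0,-0.95],"fingers": 30},{"xyz": [0.2,-0.2,0],"delta_rot": [0,0,-0.95],"fingers": 30},{"xyz": [0.2,-0.2,0],"delta_rot": [0,0,-0.95],"fingers": 30},{"xyz": [0.2,-0.2,0],"delta_rot": [0,0,-0.95],"fingers": 30},{"xyz": [0.2,-0.2,0],"delta_rot": [0,0,-0.95],"fingers": 30},{"xyz": [0.2,-0.2,0],"delta_rot": [0,0,-0.95],"fingers": 30},{"xyz": [0.2,-0.2,0],"delta_rot": [0,0,-0.95],"fingers": 30},{"xyz": [0.2,-0.1,0],"delta_rot": [0,0,-0.95],"fingers": 30},{"xyz": [0.1,0,0],"delta_rot": [0,0,-0.66],"fingers": 30},{"xyz": [0,0,0],"delta_rot": [0,0,0],"fingers": 30},{"xyz": [0,0,0],"delta_rot": [0,0,0],"fingers": 30}]'

```text
time: 8.57
tcp_pos: [538.0, -220.1, 119.8]
orientation: [-3.139, -0.113, 0.0]
force: [0.0, 0.1, -0.9]
grip_width: 0.44
grip_force: 60.6
```

```bash
python3 look.py w4 plate reader_1
```

```text
t 8.57 tcp [ 538.  -220.1  119.8] toolx yaw deg 4.12 z [-0.  0. -1.] F [ 0.   0.1 -0.9] grip 37.6 60.591852217912674
plate 0.83 [0.0, 395.3, 60.8, 51.0] ((368.4902038574219, -14.287694931030273), (44.0540885925293, 46.91437911987305), 80.4421157836914) [[341.70001220703125, -32.099998474121094], [388.0, -39.900001525878906], [395.29998779296875, 3.5], [349.0, 11.300000190734863]]
plate 0.7 [254.8, 59.0, 127.0, 334.4] ((524.7764282226562, -220.67483520507812), (226.0043487548828, 75.98963928222656), 4.566085338592529) [[409.1000061035156, -191.8000030517578], [415.20001220703125, -267.5], [640.4000244140625, -249.60000610351562], [634.4000244140625, -173.8000030517578]]
reader_1 0.61 [228.6, 0.0, 187.1, 83.9] ((646.54052734375, -213.85064697265625), (42.204837799072266, 100.52932739257812), 4.136152267456055) [[621.9000244140625, -165.1999969482422], [629.0999755859375, -265.5], [671.2000122070312, -262.5], [664.0, -162.1999969482422]]
```

View pics/w4.png

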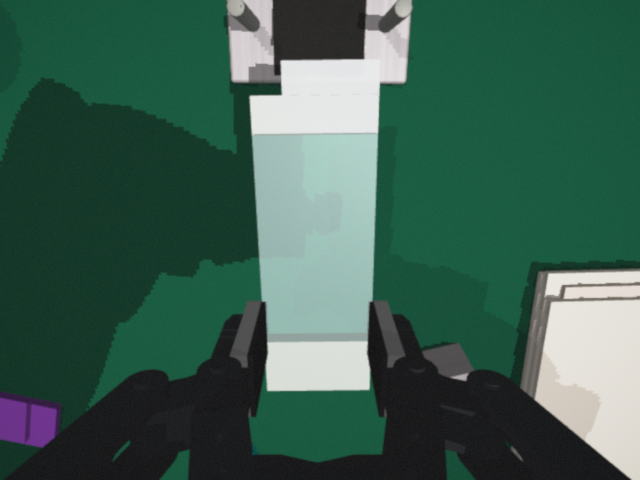

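The plate is held with its label up and frosted end away from the robot. The front edge is at row 60, the rear edge at row 390, and the pin tops are near (237,8) and (401,8). I'll now fit the plate's pose in the hand.

```bash
cat > fit.py <<'E'
from h import *
def edge(g,p,q,n=40,w=7):
    """fit a line to the strongest gradient near segment p-q; returns homogeneous line"""
    p,q=np.float64(p),np.float64(q); d=(q-p)/np.linalg.norm(q-p); nrm=np.array([-d[1],d[0]]); o=np.arange(-w,w+.01,.25)
    P=[]
    for a in np.linspace(0,1,n):
        xy=(p+a*(q-p)+o[:,None]*nrm).astype(np.float32)
        v=cv2.GaussianBlur(cv2.remap(g,xy[None,:,0],xy[None,:,1],1),(9,1),2)[0]
        P.append(xy[np.abs(np.gradient(v)).argmax()])
    vx,vy,x,y=cv2.fitLine(np.float32(P),cv2.DIST_HUBER,0,.01,.01).ravel()
    return np.cross([x,y,1],[x+vx,y+vy,1])
X=lambda a,b:(lambda r:r[:2]/r[2])(np.cross(a,b))
def fitplate(im,fl,fr,nl_,sh,bl,br,c):
    """front-left (at notch), front-right, notch-inner, left shoulder, back-left, back-right approx pixels"""
    g=im.max(2).astype(np.float32)
    s=lambda p,q,a,b:(np.add(p,np.subtract(q,p)*a),np.add(p,np.subtract(q,p)*b))
    L=edge(g,*s(sh,bl,.1,.65)); Rr=edge(g,*s(fr,br,.08,.65)); F=edge(g,*s(fl,fr,.1,.9)); N=edge(g,*s(fl,nl_,.2,.8),w=5)
    S=edge(g,*s(nl_,sh,.2,.8),w=5); B=edge(g,*s(bl,br,.1,.9),w=5)
    uv=np.array([X(F,N),X(F,Rr),X(N,S),X(S,L),X(B,L),X(B,Rr)])
    O=np.array([[60,10,6],[60,-20,6],[50,10,6],[50,20,6],[-60,20,6],[-60,-20,6]],float)
    f,cx,cy,R,t=c; K=np.array([[f,0,cx],[0,f,cy],[0,0,1]])
    _,rv,tv=cv2.solvePnP(O,uv,K,None)
    A=R.T@cv2.Rodrigues(rv)[0]; o=R.T@(tv[:,0]-t)
    e=cv2.projectPoints(O,rv,tv,K,None)[0][:,0]-uv
    print("uv",uv.round(1).tolist(),"res",np.abs(e).max().round(2))
    print("origin",o.round(1),"yaw",np.degrees(np.arctan2(A[1,0],A[0,0])).round(2),"pitch(up+)",np.degrees(np.arcsin(A[2,0])).round(2),"roll",np.degrees(np.arcsin(A[2,1])).round(2),"label",(o+A@[45,0,6]).round(1))
    return o,A
E
python3 - <<'E'
from fit import *
im=cv2.imread("pics/w4.png")
fitplate(im,(282,60),(379,60),(282,96),(250,96),(268,390),(370,390),cal("wrist"))
t=back("wrist",[[237,6],[401,6]],60); print(t,t.mean(0),np.linalg.norm(t[0]-t[1]))
E
```

```text
uv [[280.1, 60.0], [380.2, 58.3], [281.0, 94.8], [249.0, 94.8], [266.7, 390.8], [369.0, 389.6]] res 0.38
origin [ 570.5 -217.6  119.9] yaw 4.81 pitch(up+) -0.16 roll 0.09 label [ 615.4 -213.8  125.8]
[[ 653.12667345 -177.68313896   60.        ]
 [ 658.19096234 -247.71765655   60.        ]] [ 655.65881789 -212.70039775   60.        ] 70.21738157771918
```

Call:
apply_moves --targets '[{"xyz": [0.5,0.05,0],"delta_rot": [0,0,-0.08],"fingers": 30},{"xyz": [0.5,0,0],"delta_rot": [0,0,0],"fingers": 30},{"xyz": [0.33,0,-0.3],"delta_rot": [0,0,0],"fingers": 30},{"xyz": [0,0,-0.5],"delta_rot": [0,0,0],"fingers": 30},{"xyz": [0,0,-0.5],"delta_rot": [0,0,0],"fingers": 30},{"xyz": [0,0,-0.5],"delta_rot": [0,0,0],"fingers": 30},{"xyz": [0,0,-0.2],"delta_rot": [0,0,0],"fingers": 30},{"xyz": [0,0,0],"delta_rot": [0,0,0],"fingers": 30},{"xyz": [0,0,0],"delta_rot": [0,0,0],"fingers": 30},{"xyz": [0,0,0],"delta_rot": [0,0,0],"fingers": 30}]'

```text
time: 9.98
tcp_pos: [578.7, -218.9, 60.4]
orientation: [3.14, 0.093, 0.002]
force: [-0.5, 0.1, -0.9]
grip_width: 0.439
grip_force: 60.6
```

```bash
python3 look.py w5
```

```text
t 9.97 tcp [ 578.7 -218.9   60.4] toolx yaw deg 3.39 z [ 0.001 -0.    -1.   ] F [-0.5  0.1 -0.9] grip 37.5 60.58430805802345
```

View pics/w5.png

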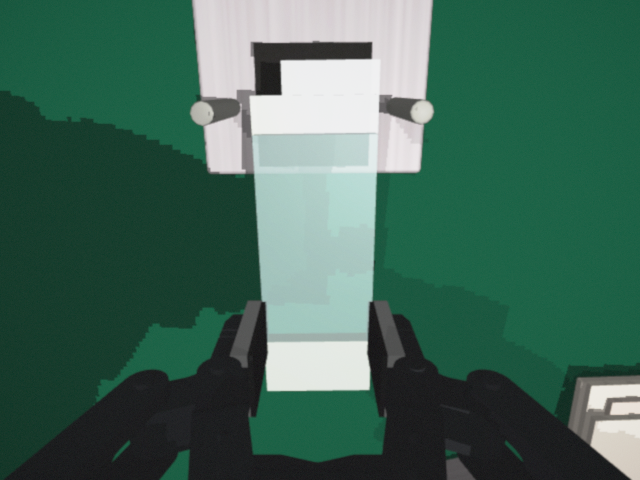

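The plate lies between the pins, with pin tops near (202,113) and (422,111), label band centre about (315,97), and nothing touching. Next is the fine measurement.

```bash
cat > fin.py <<'E'
from fit import *
import sys
def run(im,pl,pr):
    c=cal("wrist"); o,A=fitplate(im,(281,60),(379,60),(281,95),(250,95),(267,390),(370,390),c)
    hsv=cv2.cvtColor(im,cv2.COLOR_BGR2HSV); P=[]
    for u,v in (pl,pr):
        m=np.zeros(im.shape[:2],np.uint8); y,x=v-16,u-16
        m[y:y+32,x:x+32]=cv2.inRange(hsv[y:y+32,x:x+32],(0,0,150),(180,60,255))
        n,l,s,ce=cv2.connectedComponentsWithStats(m); k=l[v,u]; print("pin",s[k],ce[k].round(1)); P.append(ce[k])
    t=back("wrist",P,60); G=t.mean(0); d=t[0]-t[1]
    print("gauge",G.round(1),"sep",np.linalg.norm(d).round(1),"yaw",np.degrees(np.arctan2(-d[0],d[1])).round(2))
    g=im[:,:,2].astype(np.float32)
    for a,b in (((195,20),(201,85)),((431.5,20),(426,85)),((212,172),(245,172)),((385,172),(415,172))):
        L=edge(g,a,b,w=6); q=[X(L,np.cross([*a,1],[a[0]+(a[0]!=b[0]and abs(a[1]-b[1])<5 and 0 or 1)*(abs(a[1]-b[1])>5),a[1]+(abs(a[1]-b[1])<5),1])),X(L,np.cross([*b,1],[b[0]+(abs(a[1]-b[1])>5),b[1]+(abs(a[1]-b[1])<5),1]))]
        W=back("wrist",q,8)[:,:2]; e=W[1]-W[0]; print("base edge",W.round(1).tolist(),np.degrees(np.arctan2(e[1],e[0])).round(2))
    print("label - gauge",(o+A@[45,0,6]-G).round(2))
if __name__=="__main__": run(cv2.imread(sys.argv[1]),(202,113),(422,111))
E
python3 fin.py pics/w5.png
```

```text
uv [[280.0, 59.7], [380.1, 58.4], [280.9, 94.3], [249.2, 94.9], [266.3, 390.8], [369.0, 389.6]] res 0.44
origin [ 611.1 -216.7   60.4] yaw 4.09 pitch(up+) -0.27 roll 0.05 label [ 656.  -213.5   66.2]
pin [191 102  27  27 482] [203.3 114.9]
pin [406  95  28  32 568] [419.8 111.2]
gauge [ 655.1 -212.6   60. ] sep 70.7 yaw 4.4
base edge [[686.8, -160.9], [661.3, -162.7]] -176.11
base edge [[692.7, -259.8], [667.2, -261.5]] -176.19
base edge [[623.0, -167.4], [623.4, -182.8]] -88.55
base edge [[627.9, -247.9], [628.8, -261.8]] -86.56
label - gauge [ 0.97 -0.83  6.18]
```

Call:
apply_moves --targets '[{"xyz": [-0.02,0.02,-0.11],"delta_rot": [0,0,0],"fingers": 30},{"xyz": [0,0,-0.1],"delta_rot": [0,0,0],"fingers": 30},{"xyz": [0,0,0],"delta_rot": [0,0,0],"fingers": 30},{"xyz": [0,0,0],"delta_rot": [0,0,0],"fingers": 30},{"xyz": [0,0,0],"delta_rot": [0,0,0],"fingers": 30},{"xyz": [0,0,0],"delta_rot": [0,0,0],"fingers": 30}]'

```text
time: 10.78
tcp_pos: [577.6, -218.1, 53.5]
orientation: [3.14, 0.093, 0.0]
force: [0.0, 0.2, -0.1]
grip_width: 0.442
grip_force: 60.6
```

```bash
python3 look.py w6; python3 - <<'E'
from h import *
im=cv2.imread("pics/w6.png"); s=robot.get_image("scene")
a=cv2.resize(im[40:190,180:445],(795,450),interpolation=cv2.INTER_CUBIC)
cv2.imwrite("pics/w6c.png",a)
E
python3 fin.py pics/w6.png
```

```text
t 10.78 tcp [ 577.6 -218.1   53.5] toolx yaw deg 3.39 z [ 0. -0. -1.] F [ 0.   0.2 -0.1] grip 37.7 60.583335757255554
uv [[280.0, 59.7], [380.0, 58.4], [280.9, 94.3], [249.2, 94.9], [266.3, 390.7], [369.2, 389.8]] res 0.44
origin [ 610.1 -215.9   53.5] yaw 4.11 pitch(up+) -0.36 roll -0.1 label [ 655.  -212.7   59.2]
pin [187  99  31  30 574] [200.9 113.7]
pin [406  95  32  32 589] [424.6 112.7]
gauge [ 654.4 -212.3   60. ] sep 69.5 yaw 3.71
base edge [[684.8, -161.1], [660.2, -162.8]] -176.26
base edge [[690.7, -259.7], [666.2, -261.1]] -176.65
base edge [[622.6, -168.3], [623.8, -183.1]] -85.33
base edge [[627.8, -245.9], [628.9, -259.3]] -85.24
label - gauge [ 0.64 -0.35 -0.82]
```

View pics/w6c.png

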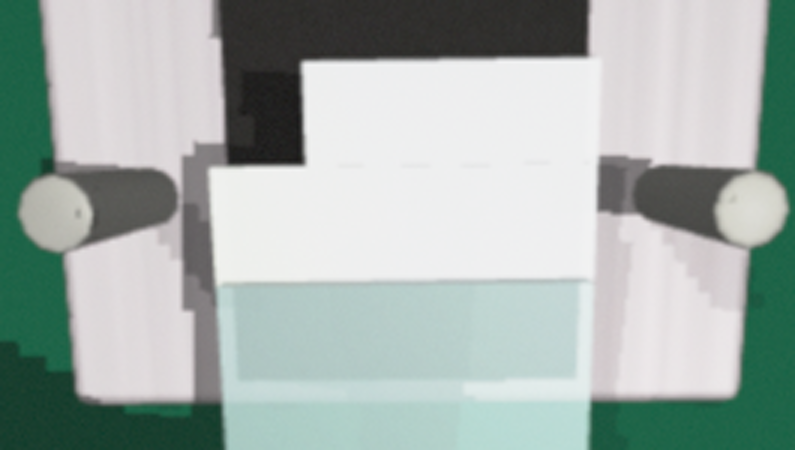

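From the crop, the pin-top centres are at (56,213) and (751,208), with midpoint (403.5,210.5). The plate's mid-line is at 404.5, and the pin row crosses the plate at about x = 45 mm, so it is centred. It sits about 0.7 mm low, so I'll raise it slightly.

Call:
apply_moves --targets '[{"xyz": [0,0,0.025],"delta_rot": [0,0,0],"fingers": 30},{"xyz": [0,0,0],"delta_rot": [0,0,0],"fingers": 30},{"xyz": [0,0,0],"delta_rot": [0,0,0],"fingers": 30},{"xyz": [0,0,0],"delta_rot": [0,0,0],"fingers": 30},{"xyz": [0,0,0],"delta_rot": [0,0,0],"fingers": 30},{"xyz": [0,0,0],"delta_rot": [0,0,0],"fingers": 30}]'

```text
time: 11.62
tcp_pos: [577.6, -218.1, 54.1]
orientation: [-3.14, -0.093, 0.0]
force: [1.0, 0.1, -1.0]
grip_width: 0.439
grip_force: 60.6
```

```bash
python3 look.py w7; python3 fin.py pics/w7.png | grep -E "origin"; python3 -c "
from look import *
for i in range(4): robot.get_image('top'); st()"
```

```text
t 11.62 tcp [ 577.6 -218.1   54.1] toolx yaw deg 3.39 z [-0.  0. -1.] F [ 1.   0.1 -1. ] grip 37.5 60.58234199881554
origin [ 610.1 -215.9   54.2] yaw 4.08 pitch(up+) -0.29 roll 0.08 label [ 655.  -212.7   60. ]
t 11.72 tcp [ 577.6 -218.1   54.2] toolx yaw deg 3.38 z [ 0.  0. -1.] F [ 0.5  0.3 -1.2] grip 37.7 60.58356150984764
t 11.78 tcp [ 577.6 -218.1   54.2] toolx yaw deg 3.39 z [ 0.  0. -1.] F [ 0.6 -0.5 -0.8] grip 37.4 60.58437556028366
t 11.82 tcp [ 577.6 -218.1   54.1] toolx yaw deg 3.39 z [-0.  0. -1.] F [-0.6  0.5 -1.1] grip 37.4 60.58263838291168
t 11.88 tcp [ 577.6 -218.1   54.1] toolx yaw deg 3.39 z [-0. -0. -1.] F [ 0.3  0.1 -1.2] grip 37.4 60.5841189622879
```

The arm is still, the label is at (655.0, -212.7, 60.0), and the plate is level and in line with the reader.

```bash
python3 -c "
from rig import robot
print(robot.sign_off())"
```

```text
the job is handed in; nothing more can be done
None
```

I handed the job in with the notched plate held level and still in the empty right-hand reader: label centred between the pins to within about 1 mm and level with their tops by camera measurement, with the un-notched plate and the metal block left untouched.

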